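# Change the mini-doughnut press from ring to bar moulds

### The job

Change the mini-doughnut press over from rings to bars: draw the retaining slide fully to its released stop, lay every ring mould insert from the press flat in the yellow wash tray, and press every bar mould insert from the counter down flush into a recess of the press, any recess. When all are changed, push the slide fully home to its locked stop again. Leave everything else on the counter where it is.

Things in the scene. Friction and masses are not known exactly. Their poses are not given: they have to be found in the camera images.
- press: mini-doughnut press: low aluminium bed, top 45 mm above the counter, 110 mm deep (x), from y = -210 to +125 mm; three square recesses in a row along y; a 40 mm high white housing joins its +x side (to x = +115). Origin on the counter under the middle recess. x, y: the press's own axes
- slot0 (a point): centre of the mouth (at bed top) of one of the three square recesses, 54 x 54 mm, 14 mm deep, pitch 80 mm along press y. On the +x side a steel rail (x = +36 to +48 mm, 2 to 10 mm above the bed) carries one 16 mm wide tooth per recess reaching in to x = +15 mm: locked, it lies over the middle of the recess's +x edge; released, in the gap 40 mm towards -y
- slot1 (a point): centre of the mouth (at bed top) of one of the three square recesses, 54 x 54 mm, 14 mm deep, pitch 80 mm along press y. On the +x side a steel rail (x = +36 to +48 mm, 2 to 10 mm above the bed) carries one 16 mm wide tooth per recess reaching in to x = +15 mm: locked, it lies over the middle of the recess's +x edge; released, in the gap 40 mm towards -y
- slot2 (a point): centre of the mouth (at bed top) of one of the three square recesses, 54 x 54 mm, 14 mm deep, pitch 80 mm along press y. On the +x side a steel rail (x = +36 to +48 mm, 2 to 10 mm above the bed) carries one 16 mm wide tooth per recess reaching in to x = +15 mm: locked, it lies over the middle of the recess's +x edge; released, in the gap 40 mm towards -y
- lock (a joint): retaining slide of the press, m: 0 = locked (home stop, towards the recesses), 0.040 = released (other stop, 40 mm towards the press's -y, away from the recesses); stiff, about 3 N, and stays where left
- lock_top (a point): top centre of the slide's black upright grip, 22 mm (press x) by 16 mm (press y) by 40 mm high, on the bed beyond the -y end of the row; its top is 48 mm above the bed; it moves with the slide; axes are the press's
- ring0: square dark steel plate 50 x 50 x 14 mm; origin at the centre of its underside, z up through the handle; a round steel post 15 mm across and 30 mm high stands on its middle as handle, with a bright ring around it (ring-doughnut mould). Starts in a recess of the press; may be absent
- ring1: square dark steel plate 50 x 50 x 14 mm; origin at the centre of its underside, z up through the handle; a round steel post 15 mm across and 30 mm high stands on its middle as handle, with a bright ring around it (ring-doughnut mould). Starts in a recess of the press; may be absent
- ring2: square dark steel plate 50 x 50 x 14 mm; origin at the centre of its underside, z up through the handle; a round steel post 15 mm across and 30 mm high stands on its middle as handle, with a bright ring around it (ring-doughnut mould). Starts in a recess of the press; may be absent
- bar0: square dark steel plate 50 x 50 x 14 mm; origin at the centre of its underside, z up through the handle; an upright steel tab 28 mm (x) by 12 mm (y) by 30 mm high stands on its middle as handle, with a bright stripe on either side (bar-doughnut mould). Starts on the counter; may be absent; fits a recess any of the four ways round
- bar1: square dark steel plate 50 x 50 x 14 mm; origin at the centre of its underside, z up through the handle; an upright steel tab 28 mm (x) by 12 mm (y) by 30 mm high stands on its middle as handle, with a bright stripe on either side (bar-doughnut mould). Starts on the counter; may be absent; fits a recess any of the four ways round
- bar2: square dark steel plate 50 x 50 x 14 mm; origin at the centre of its underside, z up through the handle; an upright steel tab 28 mm (x) by 12 mm (y) by 30 mm high stands on its middle as handle, with a bright stripe on either side (bar-doughnut mould). Starts on the counter; may be absent; fits a recess any of the four ways round
- tray: yellow wash tray, fixed, 260 (x) x 170 (y) mm outside, walls 4 mm thick and 28 mm high, floor 4 mm; origin under its centre
- cup: bystander: white ceramic mug, 76 mm across, 85 mm high
- jar: bystander: clear jar with white cap, 60 mm across, 90 mm high
- can: bystander: can, 66 mm across, 100 mm high

How it is judged:
By the outcome, as a careful person would: the job done as asked, in the order asked, and still so for the second after the job is handed in, with the robot touching nothing.
Of ring0, ring1, ring2 only 2 to 3 are there at a start; the rules pass over those that are not, and their reading is None.
Of bar0, bar1, bar2 only 2 to 3 are there at a start; the rules pass over those that are not, and their reading is None.
At some moment in a run one of bar0, bar1, bar2 may be knocked a few centimetres aside while the robot is not near it.
Once in a run the grip may slacken for a moment while it holds something.
It also fails if it takes over 210 s, if anything falls off the work surface, if the arm or the gripper's body presses on something with over 40 N, if the wrist force passes 120 N, or if a joint passes its speed limit or range.

### The arm

A 7-joint arm with a two-finger parallel gripper is mounted at the origin on the work surface. World frame = base frame: x ahead of the robot, y to its left, z up, the work surface at z = 0. Lengths are in m, angles in rad, forces in N, time in s.
With the tool pointing down it reaches from about 0.4 to 0.85 m from the base axis. Payload 4.5 kg.
Tool frame: the origin (TCP) lies between the finger pads; the fingertips stand r.tip_reach ahead of it and the grasp point (between the pads) lies 3 mm ahead of it (r.tip_reach is the distance from the TCP to the fingertips, in m); z points along the fingers, y is the line along which they close (so a half turn about z gives the same grasp; the last joint's range is limited). The gripper opens to 88 mm and grips with 3 to 60 N. Pads are 18 mm wide; open, the fingers measure 123 mm over their backs; the gripper's body (75 mm by 187 mm) begins 45 mm behind the grasp point.
Start: joints at [-1.163, 0.689, -0.195, 1.565, 0.157, 0.902, -0.215], TCP at [0.228, 0.582, 0.261] pointing down, gripper open.
Joint ranges: [-3.01, 3.01], [-0.46, 2.08], [-1.47, 1.51], [0.13, 2.56], [-1, 4.14], [0.04, 2.09], [-2.66, 2.66]. Speed limits (rad/s): [2.57, 2.57, 3.14, 3.14, 3.14, 3.14, 3.14].

### API

Orientations are given as a unit quaternion [x, y, z, w].
In Python, from plant import r gives the robot as it stands.
- The arm moves only by the tool step_arm, never from a script. Its argument "motion" is a list of rows, each an object with "dp": the shift along the tool's x, y, z in mm, a list of three; "twist": the turn, a rotation vector about the tool's x, y, z in rad, a list of three; "hand": the opening, from -1 (shut) to 1 (fully open). In form: [{"dp": [dx, dy, dz], "twist": [rx, ry, rz], "hand": hand}, ...]. A call has 1 to 5 rows; each row is the pose to reach, as a shift and turn from the pose commanded when the call began, along the tool's axes at that moment; what a row does not reach only later rows make up. A row lasts 1/8 s, in which the tool goes at most 62.5 mm and 10.7 degrees, less where a joint would pass 70% of its speed; a pose out of reach is approached as far as the arm can. A call with a gripper value outside its range is refused whole. The fingers move at their own pace and stop on an object; "force" is the grip in N (left out, the last holds). Time passes only in rows, so rows that repeat a pose let the fingers close. It gives the time, the measured TCP pose, the force, the opening and the grip force at its end, in the units of the state.
- r.get_state(): the state, without advancing time (a new reading comes with each control period).
- r.snapshot(name): name is "side" or "top" or "wrist"; returns a dict with "pixels" (400x640x3 uint8, red, green, blue), "depth" (400x640 float32, m along the optical axis (not along the pixel's ray), 0 where there is no reading), "fx", "fy", "cx", "cy" (pixels), "xyz" and "orientation" of the camera in the world; the wrist camera has in their place "mount" (4x4, takes a point from camera to tool coordinates, whose origin is the TCP and whose axes are the flange's). Camera axes: x right, y down, z forward; pixel columns grow to the right and rows downward; lengths in m; the calibration is good to about 2 mm. The wrist camera is an equidistant fisheye: a pixel r from the principal point sees the ray r / f radians off the axis. A picture is of the moment at which its call begins: read the wrist's pose just before it.
- r.finish_job(): hands the job in; it is judged then, once.
Trained networks look in the newest picture that a camera, given by its name, has taken for a name from the list of things; names that differ only in an ending like _2 or _b are one class to them, and where a whole thing is asked for, a point or a joint stands for the part that bears it (a point fixed in the world has none). Each returns a list of dicts, best first, with "score" (0 to 1); they miss things now and then, are a little off and sometimes report something else, mostly with a low value. They report only what shows in the picture. A call takes as long as a camera call.
- r.search_frame(camera, thing): "at" ([x, y, z] in m, in the coordinates of the camera as it stood for that picture, good to about 4 mm: the middle of the surface that is visible of it).
The state is a dict: "clock": time; "q": joint angles; "qd": joint speeds; "joint_torque": joint torques, N m; "tool_pos": TCP position; "eef_rot": TCP orientation; "contact_force": force on the tool from outside, world axes, zero at the start; "moment": the same for the moment, N m; "opening": opening from 0.0 (shut) to 1.0 (fully open); "finger_force": force on a finger pad.
Only numpy, scipy, OpenCV 4.12 (cv2) and the standard library are available. Lean on these libraries where they do the work, as an engineer would, in place of code of your own. Each camera call takes 0.05 s, during which the arm holds its last target. There are 200 camera calls.

## Working session

There is one attempt and no reset: what is moved stays moved. The work goes in short steps, Python scripts to look and compute and a tool call to move; the robot and the scene stay as the last step left them, time stands still between calls to the robot, and variables do not carry over. Pictures are saved under pics/ and viewed, at most 14 in all, crops included, and the job is handed in when it is done.

Besides the shell and the picture viewer there is one more tool, called after "Call:" as name(argument=value, ...), one argument or row to a line, values as JSON. step_arm: Moves the arm, as the interface text tells. Its arguments: {"type":"object","properties":{"motion":{"type":"array"},"force":{"type":"number"}},"required":["motion"]}

```bash
mkdir -p pics; ls; python3 - <<'E'
from plant import r
import cv2,numpy as np
print(r.tip_reach, r.get_state())
for c in ("top","side"):
    s=r.snapshot(c); cv2.imwrite(f"pics/{c}0.png",s["pixels"][:,:,::-1]); print(c,s["xyz"],s["orientation"],s["fx"],s["fy"],s["cx"],s["cy"])
    from scipy.spatial.transform import Rotation as R
    M=R.from_quat(s["orientation"]).as_matrix()
    for t in ["press","slot0","lock_top","ring0","bar0","tray","cup","jar","can"]:
        for d in r.search_frame(c,t):
            print(t,np.round(M@np.array(d["at"])+s["xyz"],3),round(d["score"],2))
E
```

```text
pics
0.022 {'clock': 0.0, 'q': array([-1.16320819,  0.68998084, -0.19453796,  1.5663277 ,  0.15730297,
        0.90251793, -0.21507405]), 'qd': array([-3.11137679e-08, -4.37293763e-04,  5.14202870e-04,  1.39731077e-03,
       -6.07094799e-04, -8.28213172e-04,  2.60829124e-04]), 'joint_torque': array([ 7.36902712e-04, -5.27553678e+01, -1.26685560e+00, -1.53424805e+01,
       -5.26647794e-02,  6.56817545e-03,  1.80722836e-04]), 'tool_pos': array([0.22803266, 0.58128069, 0.25991693]), 'eef_rot': array([ 1.85744643e-01,  9.82597619e-01, -9.13447614e-04, -1.09999216e-04]), 'contact_force': array([ 0.38893924, -0.22073297, -1.00436051]), 'moment': array([ 0.02193805, -0.02914227,  0.0124056 ]), 'finger_force': 0.0, 'opening': 0.999670716168207}
top [ 0.50043472 -0.05523751  1.14474389] [ 0.71233853 -0.70109541  0.02559152 -0.01959881] 444.7614915152274 444.7614915152274 319.58484607107954 200.45149828934717
press [0.627 0.007 0.044] 0.94
press [ 0.585 -0.027  0.043] 0.3
slot0 [0.621 0.008 0.041] 0.95
lock_top [0.623 0.012 0.05 ] 0.89
lock_top [ 0.685 -0.301  0.098] 0.34
ring0 [0.58  0.132 0.043] 0.93
ring0 [ 0.583 -0.026  0.044] 0.89
ring0 [0.58  0.048 0.042] 0.78
bar0 [ 0.441 -0.006  0.014] 0.96
bar0 [ 0.549 -0.328  0.01 ] 0.74
tray [0.481 0.355 0.001] 0.92
jar [0.622 0.003 0.041] 0.74
jar [0.712 0.264 0.088] 0.7
can [ 0.684 -0.301  0.097] 0.66
side [ 0.11936118 -1.20214013  1.00509877] [ 0.87430644 -0.17789859  0.08526058 -0.44347601] 492.0396185364286 492.0396185364286 318.0632953794642 195.8035321459909
press [ 0.609 -0.061  0.048] 0.82
slot0 [ 0.605 -0.058  0.041] 0.98
lock_top [ 0.612 -0.033  0.054] 0.62
ring0 [0.581 0.044 0.044] 0.7
ring0 [0.581 0.125 0.045] 0.49
bar0 [ 0.555 -0.335  0.012] 0.56
bar0 [ 0.439 -0.011  0.014] 0.54
tray [0.486 0.36  0.005] 0.98
cup [ 0.495 -0.455  0.053] 0.73
jar [0.713 0.254 0.057] 0.75
jar [ 0.437 -0.012  0.015] 0.6
can [ 0.681 -0.334  0.074] 0.85
can [ 0.621 -0.034  0.056] 0.38
```

View pics/top0.png

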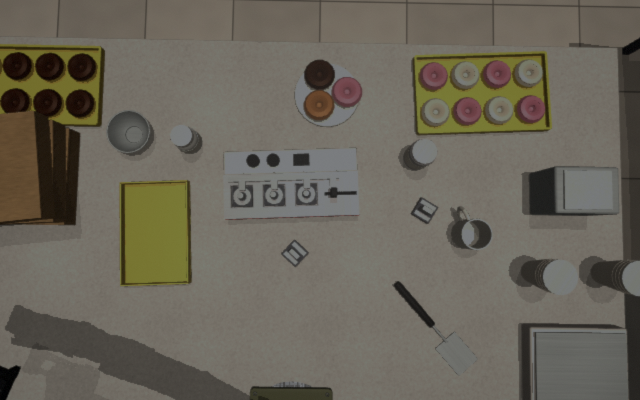

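View pics/side0.png

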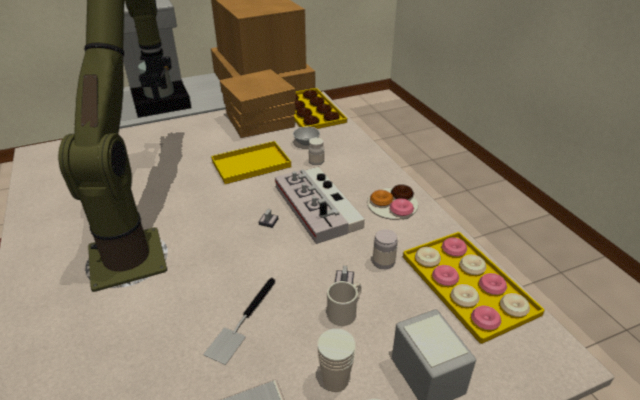

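Top view shows the press at columns 223–358, rows 150–218, with three ring posts at columns 242, 274 and 306 (row ~195) and the slide grip near (333,190). The bars are at (294,253) and (424,210), the latter beside the mug at (470,234). The empty tray is at (155,232). The side view agrees: two bars.

```bash
cat > h.py <<'E'
from plant import r
import numpy as np, cv2
from scipy.spatial.transform import Rotation as R
def cloud(c):
    s=r.snapshot(c); d=s["depth"]; v,u=np.mgrid[:400,:640]
    if c=="wrist":
        st=WST
        x,y=(u-s["cx"])/s["fx"],(v-s["cy"])/s["fy"]; th=np.hypot(x,y); k=np.tan(np.clip(th,0,1.4))/np.maximum(th,1e-9)
        P=np.dstack([x*k*d,y*k*d,d]); T=np.array(s["mount"]); P=P@T[:3,:3].T+T[:3,3]
        W=P@R.from_quat(st["eef_rot"]).as_matrix().T+st["tool_pos"]
    else:
        P=np.dstack([(u-s["cx"])/s["fx"]*d,(v-s["cy"])/s["fy"]*d,d])
        W=P@R.from_quat(s["orientation"]).as_matrix().T+s["xyz"]
    W[d<=0]=np.nan
    return s,W
def wrist():
    global WST
    WST=r.get_state(); return cloud("wrist")
def rect(Q):
    (c,sz,a)=cv2.minAreaRect((Q[:,:2]*1000).astype(np.float32)); return np.round(c,1),np.round(sz,1),round(a,1)
def sel(W,c,rad,z0,z1):
    m=(np.hypot(W[...,0]-c[0],W[...,1]-c[1])<rad)&(W[...,2]>z0)&(W[...,2]<z1); return W[m]
def to(p,yaw,st=None):
    """dp mm, twist z to reach world p with tool-down, tool y axis at angle yaw (deg) from world +y"""
    st=st or r.get_state(); M=R.from_quat(st["eef_rot"])
    a=np.radians(yaw); G=R.from_matrix(np.array([[-np.cos(a),-np.sin(a),0],[-np.sin(a),np.cos(a),0],[0,0,-1]]))
    print("dp",np.round(M.inv().apply(np.array(p)-st["tool_pos"])*1000,1),"twist",np.round((M.inv()*G).as_rotvec(),3))
E
python3 - <<'E'
from h import *
s,W=cloud("top")
x,y,z=W[...,0],W[...,1],W[...,2]
Q=W[(abs(x-.62)<.12)&(abs(y-.01)<.25)&(z>.036)&(z<.05)]; print("press all",rect(Q))
Q=W[(abs(x-.62)<.12)&(abs(y-.01)<.25)&(z>.0435)&(z<.048)]; print("bed",rect(Q),np.median(Q[:,2]))
for c in [(.58,.132),(.58,.048),(.583,-.026)]:
    Q=sel(W,c,.03,.063,.09); print("post",len(Q),Q[:,:2].mean(0).round(4),Q[:,2].max().round(4))
Q=sel(W,(.59,-.11),.05,.08,.12); print("lock",len(Q),rect(Q),np.round(Q.mean(0),4))
for c in [(.441,-.006),(.549,-.328)]:
    Q=sel(W,c,.045,.008,.06); print("bar",len(Q),rect(Q)); Q=sel(W,c,.03,.03,.06); print(" tab",len(Q),rect(Q),Q.mean(0).round(4))
Q=W[(abs(x-.48)<.2)&(abs(y-.355)<.12)&(z>.015)&(z<.04)]; print("tray",rect(Q))
Q=sel(W,(.497,-.43),.09,.03,.12);print("mug",rect(Q))
Q=sel(W,(.684,-.31),.07,.06,.12);print("can",rect(Q))
E
```

```text
press all (array([617.4,  49.6]), array([430.6, 206.7]), 85.3)
bed (array([608.7,  50.4]), array([434.2, 197.8]), 82.6) 0.044786365803618056
post 35 [0.5782 0.1284] 0.0761
post 31 [0.5828 0.05  ] 0.0764
post 31 [ 0.5872 -0.0298] 0.0759
lock 60 (array([590. , -95.4]), array([21.7, 13.9]), 1.9) [ 0.5896 -0.0961  0.0905]
bar 381 (array([439.2,  -2.4]), array([50.1, 48.6]), 46.6)
 tab 60 (array([438.9,  -2.8]), array([26.2, 12. ]), 46.5) [ 0.4389 -0.0031  0.0414]
bar 385 (array([ 552.6, -332.6]), array([50.4, 50.3]), 59.2)
 tab 65 (array([ 553.1, -332.4]), array([28.1, 12.2]), 58.1) [ 0.5529 -0.3313  0.0407]
tray (array([485.4, 350.3]), array([260.4, 172. ]), 3.0)
mug (array([ 508.3, -440.7]), array([ 76.3, 102.2]), 84.4)
can (array([ 687.5, -308.9]), array([62. , 62.7]), 89.9)
```

```bash
python3 - <<'E'
from h import *
to((.56,.02,.32),3)
s=r.snapshot("wrist"); print(np.round(s["mount"],3),s["fx"])
E
```

```text
dp [-514.  -402.   -59.3] twist [ 0.     0.    -0.426]
[[ 0.    -0.956 -0.294  0.075]
 [ 1.     0.     0.     0.001]
 [ 0.    -0.294  0.956 -0.123]
 [ 0.     0.     0.     1.   ]] 309.70691628693146
```

Call:
step_arm(
  motion=[
    {"dp":[-30,-24,-40],"twist":[0,0,-0.08],"hand":0.5},
    {"dp":[-75,-59,-59],"twist":[0,0,-0.16],"hand":0.5},
    {"dp":[-120,-94,-59],"twist":[0,0,-0.25],"hand":0.5},
    {"dp":[-165,-129,-59],"twist":[0,0,-0.34],"hand":0.5},
    {"dp":[-210,-164,-59],"twist":[0,0,-0.426],"hand":0.5},
  ],
)

```text
clock: 1.72
tool_pos: [0.3647, 0.3509, 0.32]
eef_rot: [-0.028, 1.0, 0.0, 0.0]
contact_force: [0.5, 0.5, 0.6]
opening: 0.75
finger_force: 0.0
```

```bash
python3 - <<'E'
from h import *
to((.56,.02,.32),3)
E
```

```text
dp [-176.7 -341.1   -0. ] twist [0.    0.001 0.003]
```

Call:
step_arm(
  motion=[
    {"dp":[-25,-50,0],"twist":[0,0,0],"hand":0},
    {"dp":[-50,-95,0],"twist":[0,0,0],"hand":0},
    {"dp":[-75,-145,0],"twist":[0,0,0],"hand":0},
    {"dp":[-100,-193,0],"twist":[0,0,0],"hand":0},
    {"dp":[-125,-241,0],"twist":[0,0,0],"hand":0},
  ],
)

```text
clock: 2.35
tool_pos: [0.5021, 0.1168, 0.32]
eef_rot: [-0.026, 1.0, 0.0, 0.0]
contact_force: [0.8, 1.2, 0.1]
opening: 0.5
finger_force: 0.0
```

Call:
step_arm(
  motion=[
    {"dp":[-25,-50,0],"twist":[0,0,0],"hand":0},
    {"dp":[-52,-100,0],"twist":[0,0,0],"hand":0},
    {"dp":[-52,-100,0],"twist":[0,0,0],"hand":0},
    {"dp":[-52,-100,0],"twist":[0,0,0],"hand":0},
  ],
)

```text
clock: 2.85
tool_pos: [0.5581, 0.0218, 0.3196]
eef_rot: [-0.026, 1.0, 0.0, -0.0]
contact_force: [0.2, 0.9, -0.6]
opening: 0.502
finger_force: 0.0
```

```bash
python3 - <<'E'
from h import *
s,W=wrist(); cv2.imwrite("pics/w1.png",s["pixels"][:,:,::-1]); np.save("w1.npy",W)
print(WST["tool_pos"],WST["opening"])
for c in [(.5782,.1284),(.5828,.05),(.5872,-.0298)]:
    Q=sel(W,c,.03,.068,.09); print("post",len(Q),rect(Q)); print(cv2.minEnclosingCircle((Q[:,:2]*1000).astype(np.float32)))
Q=sel(W,(.59,-.1),.05,.08,.12); print("lock",len(Q),rect(Q),np.round(Q.mean(0),4))
Q=sel(W,(.439,-.003),.045,.008,.06); print("bar",len(Q),rect(Q)); Q=sel(W,(.439,-.003),.03,.037,.06); print(" tab",len(Q),rect(Q),Q.mean(0).round(4))
to((.5896,-.0961,.14),3)
E
```

```text
Traceback (most recent call last):
NameError: name 'WST' is not defined
```

View pics/w1.png

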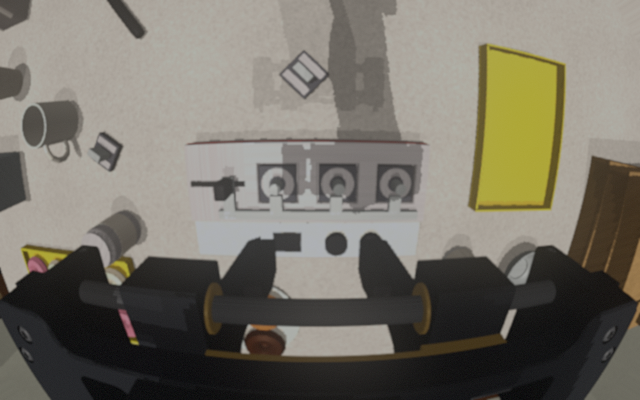

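The wrist view shows the slide grip at (230,187), the posts at (277,185), (338,185) and (398,182), the teeth at their +x edges (locked), and bar A at (304,73).

```bash
sed -i 's/^        st=WST/        st=r.get_state()/; s/^    global WST/    pass/; s/^    WST=r.get_state(); return/    return/' h.py; sed -i 's/^    s=r.snapshot(c); d=/    st=r.get_state(); s=r.snapshot(c); d=/; s/^        st=r.get_state()$/        pass/' h.py; cat > m.py <<'E'
from h import *
s,W=wrist(); np.save("w.npy",W)
for c in [(.5782,.1284),(.5828,.05),(.5872,-.0298)]:
    Q=sel(W,c,.03,.068,.09)
    if len(Q): print("post",len(Q),rect(Q),Q[:,2].mean(),cv2.minEnclosingCircle((Q[:,:2]*1000).astype(np.float32)))
Q=sel(W,(.59,-.1),.06,.087,.12); print("lock",len(Q),rect(Q),np.round(Q.mean(0),4))
Q=sel(W,(.439,-.003),.045,.008,.06); print("bar",len(Q),rect(Q)); Q=sel(W,(.439,-.003),.03,.037,.06); print(" tab",len(Q),rect(Q),Q.mean(0).round(4))
E
python3 - <<'E'
from m import *
m=(np.abs(W[...,2]-.045)<.003)&(abs(W[...,0]-.58)<.07)&(abs(W[...,1])<.25); print("bed",rect(W[m]))
to((.5896,-.0961,.14),3)
E
```

```text
post 113 (array([577.6, 128.9]), array([13.8, 15.3]), 4.5) 0.07339677502842501 ((578.0984497070312, 129.08563232421875), 7.861264228820801)
post 114 (array([582.2,  50.2]), array([13.6, 13.7]), 3.0) 0.07364191387281624 ((582.6160278320312, 50.35938262939453), 7.520572662353516)
post 113 (array([586.3, -29.2]), array([13.6, 14.2]), 1.9) 0.07370321116061988 ((586.4544067382812, -28.847997665405273), 7.553069114685059)
lock 207 (array([589.3, -95.2]), array([20.3, 15.2]), 0.4) [ 0.5887 -0.0946  0.0914]
bar 1293 (array([438.7,  -2.4]), array([51.4, 50.2]), 48.8)
 tab 198 (array([438.6,  -2.1]), array([28.5, 11.9]), 46.7) [ 0.4389 -0.002   0.043 ]
bed (array([584.7,   8. ]), array([111.9, 336.8]), 2.7)
dp [ -25.3 -120.8  179.7] twist [ 0.001 -0.     0.003]
```

Call:
step_arm(
  motion=[
    {"dp":[-10,-45,30],"twist":[0,0,0],"hand":0},
    {"dp":[-18,-85,70],"twist":[0,0,0],"hand":0},
    {"dp":[-25,-120,110],"twist":[0,0,0],"hand":0},
    {"dp":[-25,-120,150],"twist":[0,0,0],"hand":0},
    {"dp":[-25,-120,180],"twist":[0,0,0],"hand":0},
  ],
)

```text
clock: 3.58
tool_pos: [0.5891, -0.096, 0.1382]
eef_rot: [-0.027, 1.0, 0.001, -0.001]
contact_force: [0.0, 0.7, 0.2]
opening: 0.502
finger_force: 0.0
```

Call:
step_arm(
  motion=[
    {"dp":[0,0,20],"twist":[0,0,0],"hand":0},
    {"dp":[0,0,40],"twist":[0,0,0],"hand":0},
    {"dp":[0,0,56],"twist":[0,0,0],"hand":0},
    {"dp":[0,0,56],"twist":[0,0,0],"hand":0},
    {"dp":[0,0,56],"twist":[0,0,0],"hand":0},
  ],
)

```text
clock: 4.2
tool_pos: [0.5901, -0.0969, 0.0844]
eef_rot: [-0.026, 1.0, 0.0, 0.001]
contact_force: [0.7, -0.1, 0.4]
opening: 0.501
finger_force: 0.0
```

Call:
step_arm(
  motion=[
    {"dp":[0,0,0],"twist":[0,0,0],"hand":-0.4},
    {"dp":[0,0,0],"twist":[0,0,0],"hand":-0.8},
    {"dp":[0,0,0],"twist":[0,0,0],"hand":-0.8},
    {"dp":[0,0,0],"twist":[0,0,0],"hand":-0.8},
  ],
  force=20,
)

```text
clock: 4.7
tool_pos: [0.5898, -0.0972, 0.084]
eef_rot: [-0.026, 1.0, 0.0, 0.0]
contact_force: [-0.3, 0.4, 3.2]
opening: 0.179
finger_force: 20.0
```

```bash
python3 - <<'E'
from h import *
to((.5896,-.0961,.084),2.9); to((.5896+.04*.0506,-.0961-.04,.084),2.9)
E
```

```text
dp [ 0.1  1.1 -0. ] twist [0.    0.    0.001]
dp [  0.2 -38.9  -0. ] twist [0.    0.    0.001]
```

Call:
step_arm(
  motion=[
    {"dp":[0,-10,0],"twist":[0,0,0],"hand":-0.8},
    {"dp":[0,-20,0],"twist":[0,0,0],"hand":-0.8},
    {"dp":[0,-30,0],"twist":[0,0,0],"hand":-0.8},
    {"dp":[0,-38,0],"twist":[0,0,0],"hand":-0.8},
    {"dp":[0,-42,0],"twist":[0,0,0],"hand":-0.8},
  ],
)

```text
clock: 5.32
tool_pos: [0.5916, -0.1348, 0.0839]
eef_rot: [-0.027, 1.0, 0.004, -0.0]
contact_force: [-3.1, 15.1, 8.2]
opening: 0.178
finger_force: 20.0
```

Call:
step_arm(
  motion=[
    {"dp":[0,-1,0],"twist":[0,0,0],"hand":-0.8},
    {"dp":[0,-2,0],"twist":[0,0,0],"hand":-0.8},
    {"dp":[0,-2,0],"twist":[0,0,0],"hand":-0.8},
  ],
)

```text
clock: 5.7
tool_pos: [0.5916, -0.1348, 0.0839]
eef_rot: [-0.028, 1.0, 0.004, -0.0]
contact_force: [-3.6, 14.0, 7.8]
opening: 0.181
finger_force: 20.1
```

Call:
step_arm(
  motion=[
    {"dp":[0,4,0],"twist":[0,0,0],"hand":-0.2},
    {"dp":[0,4,0],"twist":[0,0,0],"hand":0},
    {"dp":[0,4,0],"twist":[0,0,0],"hand":0},
    {"dp":[0,4,-40],"twist":[0,0,0],"hand":0},
    {"dp":[0,15,-70],"twist":[0,0,0],"hand":0},
  ],
)

```text
clock: 6.32
tool_pos: [0.5911, -0.1286, 0.1546]
eef_rot: [-0.025, 1.0, -0.001, 0.0]
contact_force: [0.4, 0.7, 0.4]
opening: 0.5
finger_force: 0.0
```

Call:
step_arm(
  motion=[
    {"dp":[15,40,-30],"twist":[0,0,0],"hand":0},
    {"dp":[15,80,-60],"twist":[0,0,0],"hand":0},
    {"dp":[15,90,-90],"twist":[0,0,0],"hand":0},
    {"dp":[15,90,-90],"twist":[0,0,0],"hand":0},
  ],
)

```text
clock: 6.82
tool_pos: [0.573, -0.0366, 0.2459]
eef_rot: [-0.027, 1.0, -0.0, 0.003]
contact_force: [0.3, -0.5, -0.7]
opening: 0.503
finger_force: 0.0
```

```bash
python3 - <<'E'
from m import *
cv2.imwrite("pics/w2.png",s["pixels"][:,:,::-1])
to((.5865,-.029,.085),2.9)
E
```

```text
post 139 (array([577.9, 129.1]), array([13.7, 13.6]), 4.1) 0.07330353216866109 ((578.2360229492188, 129.33409118652344), 7.28117036819458)
post 176 (array([583.1,  50.5]), array([14.4, 14.5]), 41.0) 0.07345795321795291 ((582.7935180664062, 50.35298156738281), 7.747300148010254)
post 185 (array([586.7, -29.4]), array([14.6, 14.1]), 3.4) 0.07365043617373326 ((586.8768920898438, -29.052413940429688), 7.67221736907959)
lock 338 (array([ 591. , -134.2]), array([21.4, 17.4]), 3.6) [ 0.5907 -0.1329  0.0914]
bar 1852 (array([438.9,  -2.3]), array([50.6, 50.4]), 48.4)
 tab 302 (array([438.8,  -2. ]), array([28.1, 12.7]), 47.9) [ 0.4392 -0.0025  0.0428]
dp [-14.7   8.3 159.4] twist [-0.001  0.002  0.001]
```

View pics/w2.png

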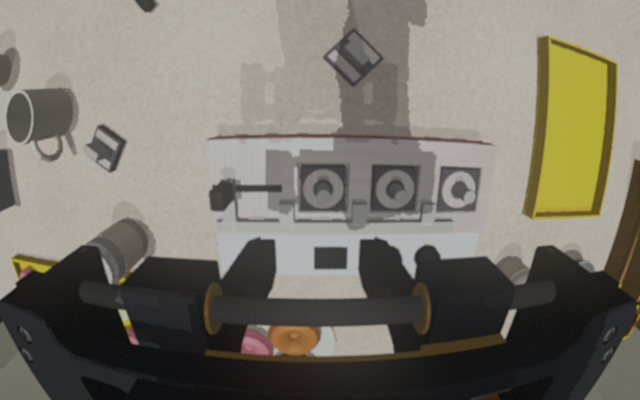

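Slide is at its stop (grip moved 39 mm and held 14 N); the teeth sit in the gaps and bar A is at (353,57). First ring next.

Call:
step_arm(
  motion=[
    {"dp":[-15,8,45],"twist":[0,0,0],"hand":0},
    {"dp":[-15,8,90],"twist":[0,0,0],"hand":0},
    {"dp":[-15,8,135],"twist":[0,0,0],"hand":0},
    {"dp":[-15,8,160],"twist":[0,0,0],"hand":0},
    {"dp":[-15,8,172],"twist":[0,0,0],"hand":0},
  ],
)

```text
clock: 7.5
tool_pos: [0.5843, -0.03, 0.069]
eef_rot: [-0.025, 1.0, -0.001, -0.002]
contact_force: [-0.1, -0.9, -0.1]
opening: 0.504
finger_force: 0.0
```

Call:
step_arm(
  motion=[
    {"dp":[0,0,0],"twist":[0,0,0],"hand":0},
    {"dp":[0,0,0],"twist":[0,0,0],"hand":-0.5},
    {"dp":[0,0,0],"twist":[0,0,0],"hand":-0.8},
    {"dp":[0,0,0],"twist":[0,0,0],"hand":-0.8},
    {"dp":[0,0,0],"twist":[0,0,0],"hand":-0.8},
  ],
  force=40,
)

```text
clock: 8.12
tool_pos: [0.5864, -0.0286, 0.0724]
eef_rot: [-0.026, 1.0, -0.0, 0.001]
contact_force: [-0.7, 0.4, 4.6]
opening: 0.153
finger_force: 40.0
```

Call:
step_arm(
  motion=[
    {"dp":[0,0,-8],"twist":[0,0,0],"hand":-0.8},
    {"dp":[0,0,-20],"twist":[0,0,0],"hand":-0.8},
    {"dp":[0,0,-50],"twist":[0,0,0],"hand":-0.8},
    {"dp":[0,0,-90],"twist":[0,0,0],"hand":-0.8},
    {"dp":[0,0,-120],"twist":[0,0,0],"hand":-0.8},
  ],
)

```text
clock: 8.75
tool_pos: [0.5862, -0.0283, 0.1939]
eef_rot: [-0.026, 1.0, 0.0, 0.001]
contact_force: [0.5, 0.1, -1.8]
opening: 0.157
finger_force: 40.0
```

```bash
python3 - <<'E'
from h import *
to((.565,.354,.12),2.9)
E
```

```text
dp [  1.3 382.9  74. ] twist [0.    0.001 0.002]
```

Call:
step_arm(
  motion=[
    {"dp":[0,40,0],"twist":[0,0,0],"hand":-0.8},
    {"dp":[0,95,0],"twist":[0,0,0],"hand":-0.8},
    {"dp":[0,150,0],"twist":[0,0,0],"hand":-0.8},
    {"dp":[0,205,0],"twist":[0,0,0],"hand":-0.8},
    {"dp":[0,260,0],"twist":[0,0,0],"hand":-0.8},
  ],
)

```text
clock: 9.38
tool_pos: [0.572, 0.233, 0.1924]
eef_rot: [-0.026, 1.0, 0.0, 0.0]
contact_force: [0.7, 0.9, -1.0]
opening: 0.156
finger_force: 40.0
```

Call:
step_arm(
  motion=[
    {"dp":[0,50,0],"twist":[0,0,0],"hand":-0.8},
    {"dp":[0,95,0],"twist":[0,0,0],"hand":-0.8},
    {"dp":[0,122,0],"twist":[0,0,0],"hand":-0.8},
    {"dp":[0,122,10],"twist":[0,0,0],"hand":-0.8},
    {"dp":[0,122,50],"twist":[0,0,0],"hand":-0.8},
  ],
)

```text
clock: 10.0
tool_pos: [0.568, 0.3523, 0.1432]
eef_rot: [-0.026, 1.0, 0.001, 0.002]
contact_force: [0.7, 0.7, -2.1]
opening: 0.158
finger_force: 40.0
```

```bash
python3 - <<'E'
from h import *
to((.565,.354,.045),2.9); print(r.get_state()["opening"])
E
```

```text
dp [ 3.4  1.7 98.2] twist [0.001 0.005 0.001]
0.15790023842574058
```

Call:
step_arm(
  motion=[
    {"dp":[3,1,35],"twist":[0,0,0],"hand":-0.8},
    {"dp":[3,1,65],"twist":[0,0,0],"hand":-0.8},
    {"dp":[3,1,85],"twist":[0,0,0],"hand":-0.8},
    {"dp":[3,1,95],"twist":[0,0,0],"hand":-0.8},
    {"dp":[3,1,98],"twist":[0,0,0],"hand":-0.8},
  ],
)

```text
clock: 10.62
tool_pos: [0.5633, 0.3525, 0.0449]
eef_rot: [-0.026, 1.0, -0.001, -0.0]
contact_force: [-4.9, -5.4, 17.9]
opening: 0.157
finger_force: 40.0
```

Call:
step_arm(
  motion=[
    {"dp":[0,0,0],"twist":[0,0,0],"hand":-0.8},
    {"dp":[0,0,0],"twist":[0,0,0],"hand":-0.3},
    {"dp":[0,0,0],"twist":[0,0,0],"hand":0},
    {"dp":[0,0,-30],"twist":[0,0,0],"hand":0},
    {"dp":[0,0,-80],"twist":[0,0,0],"hand":0},
  ],
)

```text
clock: 11.25
tool_pos: [0.562, 0.3535, 0.123]
eef_rot: [-0.026, 1.0, -0.001, -0.001]
contact_force: [0.5, 0.8, -0.5]
opening: 0.498
finger_force: 0.0
```

Call:
step_arm(
  motion=[
    {"dp":[0,-30,-30],"twist":[0,0,0],"hand":0},
    {"dp":[0,-85,-60],"twist":[0,0,0],"hand":0},
    {"dp":[0,-140,-60],"twist":[0,0,0],"hand":0},
    {"dp":[0,-195,-60],"twist":[0,0,0],"hand":0},
    {"dp":[0,-250,-60],"twist":[0,0,0],"hand":0},
  ],
)

```text
clock: 11.88
tool_pos: [0.5764, 0.1028, 0.1842]
eef_rot: [-0.026, 1.0, 0.0, 0.001]
contact_force: [0.5, 0.3, 0.1]
opening: 0.502
finger_force: 0.0
```

```bash
python3 - <<'E'
from h import *
to((.5828,.0504,.072),2.9)
s,W=cloud("top")
Q=sel(W,(.565,.354),.04,.025,.08); print("ring",rect(Q)); Q=sel(W,(.565,.354),.04,.012,.024); print(rect(Q),len(Q),Q[:,2].mean())
E
```

```text
dp [ -3.4 -52.7 112.2] twist [0.    0.001 0.002]
ring (array([564.3, 352.7]), array([14.3, 13.3]), 26.3)
(array([563.5, 352.9]), array([48.3, 51.9]), 1.2) 330 0.016154244109080097
```

Call:
step_arm(
  motion=[
    {"dp":[-3,-30,10],"twist":[0,0,0],"hand":0},
    {"dp":[-3,-53,45],"twist":[0,0,0],"hand":0},
    {"dp":[-3,-53,80],"twist":[0,0,0],"hand":0},
    {"dp":[-3,-53,103],"twist":[0,0,0],"hand":0},
    {"dp":[-3,-53,112],"twist":[0,0,0],"hand":0},
  ],
)

```text
clock: 12.55
tool_pos: [0.5814, 0.0518, 0.0706]
eef_rot: [-0.026, 1.0, 0.0, -0.001]
contact_force: [-0.4, 0.1, -0.4]
opening: 0.499
finger_force: 0.0
```

Call:
step_arm(
  motion=[
    {"dp":[0,0,0],"twist":[0,0,0],"hand":0},
    {"dp":[0,0,0],"twist":[0,0,0],"hand":-0.5},
    {"dp":[0,0,0],"twist":[0,0,0],"hand":-0.8},
    {"dp":[0,0,0],"twist":[0,0,0],"hand":-0.8},
    {"dp":[0,0,0],"twist":[0,0,0],"hand":-0.8},
  ],
  force=40,
)

```text
clock: 13.18
tool_pos: [0.5822, 0.0513, 0.0723]
eef_rot: [-0.026, 1.0, -0.0, 0.0]
contact_force: [-1.0, -1.3, 3.2]
opening: 0.16
finger_force: 40.0
```

Call:
step_arm(
  motion=[
    {"dp":[0,0,-8],"twist":[0,0,0],"hand":-0.8},
    {"dp":[0,0,-20],"twist":[0,0,0],"hand":-0.8},
    {"dp":[0,0,-50],"twist":[0,0,0],"hand":-0.8},
    {"dp":[0,0,-90],"twist":[0,0,0],"hand":-0.8},
    {"dp":[0,0,-110],"twist":[0,0,0],"hand":-0.8},
  ],
)

```text
clock: 13.8
tool_pos: [0.5826, 0.0517, 0.1844]
eef_rot: [-0.026, 1.0, 0.0, 0.002]
contact_force: [-0.0, 0.9, -1.9]
opening: 0.156
finger_force: 40.0
```

```bash
python3 - <<'E'
from h import *
to((.485,.350,.045),2.9)
E
```

```text
dp [ 82.3 302.9 139.3] twist [0.001 0.003 0.002]
```

Call:
step_arm(
  motion=[
    {"dp":[10,35,0],"twist":[0,0,0],"hand":-0.8},
    {"dp":[24,87,0],"twist":[0,0,0],"hand":-0.8},
    {"dp":[38,139,0],"twist":[0,0,0],"hand":-0.8},
    {"dp":[52,191,0],"twist":[0,0,0],"hand":-0.8},
    {"dp":[66,243,0],"twist":[0,0,0],"hand":-0.8},
  ],
)

```text
clock: 14.42
tool_pos: [0.5025, 0.2923, 0.1824]
eef_rot: [-0.026, 1.0, 0.0, 0.0]
contact_force: [0.4, 0.9, -2.3]
opening: 0.154
finger_force: 40.0
```

Call:
step_arm(
  motion=[
    {"dp":[12,40,0],"twist":[0,0,0],"hand":-0.8},
    {"dp":[16,60,0],"twist":[0,0,0],"hand":-0.8},
    {"dp":[16,60,20],"twist":[0,0,0],"hand":-0.8},
    {"dp":[16,60,60],"twist":[0,0,0],"hand":-0.8},
    {"dp":[16,60,90],"twist":[0,0,0],"hand":-0.8},
  ],
)

```text
clock: 15.05
tool_pos: [0.485, 0.3478, 0.0907]
eef_rot: [-0.025, 1.0, -0.001, 0.0]
contact_force: [0.1, 0.1, -1.8]
opening: 0.158
finger_force: 40.0
```

```bash
python3 - <<'E'
from h import *
to((.485,.350,.045),2.9); print(r.get_state()["opening"])
E
```

```text
dp [-0.1  2.3 45.7] twist [-0.002  0.    -0.   ]
0.1577265399719891
```

Call:
step_arm(
  motion=[
    {"dp":[0,2,20],"twist":[0,0,0],"hand":-0.8},
    {"dp":[0,2,35],"twist":[0,0,0],"hand":-0.8},
    {"dp":[0,2,43],"twist":[0,0,0],"hand":-0.8},
    {"dp":[0,2,47],"twist":[0,0,0],"hand":-0.8},
    {"dp":[0,2,48],"twist":[0,0,0],"hand":-0.8},
  ],
)

```text
clock: 15.68
tool_pos: [0.4843, 0.3519, 0.0452]
eef_rot: [-0.026, 1.0, 0.0, 0.0]
contact_force: [-2.6, -2.2, 11.1]
opening: 0.159
finger_force: 40.0
```

Call:
step_arm(
  motion=[
    {"dp":[0,0,0],"twist":[0,0,0],"hand":-0.8},
    {"dp":[0,0,0],"twist":[0,0,0],"hand":-0.3},
    {"dp":[0,0,0],"twist":[0,0,0],"hand":0},
    {"dp":[0,0,-30],"twist":[0,0,0],"hand":0},
    {"dp":[0,0,-80],"twist":[0,0,0],"hand":0},
  ],
)

```text
clock: 16.3
tool_pos: [0.4833, 0.3512, 0.1233]
eef_rot: [-0.026, 1.0, -0.001, -0.001]
contact_force: [0.3, 0.7, 0.5]
opening: 0.499
finger_force: 0.0
```

Call:
step_arm(
  motion=[
    {"dp":[-15,-30,-30],"twist":[0,0,0],"hand":0},
    {"dp":[-40,-75,-60],"twist":[0,0,0],"hand":0},
    {"dp":[-65,-125,-60],"twist":[0,0,0],"hand":0},
    {"dp":[-90,-175,-60],"twist":[0,0,0],"hand":0},
    {"dp":[-103,-215,-60],"twist":[0,0,0],"hand":0},
  ],
)

```text
clock: 16.92
tool_pos: [0.5998, 0.1395, 0.184]
eef_rot: [-0.025, 1.0, -0.0, 0.001]
contact_force: [0.1, 0.0, -0.0]
opening: 0.494
finger_force: 0.0
```

```bash
python3 - <<'E'
from h import *
to((.5783,.1295,.072),2.9)
s,W=cloud("top")
Q=sel(W,(.485,.350),.04,.025,.08); print("ring",rect(Q)); Q=sel(W,(.485,.35),.04,.012,.024); print(rect(Q),len(Q),Q[:,2].mean())
E
```

```text
dp [ 22.1  -8.9 111.9] twist [-0.001  0.002 -0.001]
ring (array([485. , 350.7]), array([13.3, 14. ]), 56.5)
(array([485. , 352.2]), array([47.9, 49.1]), 0.9) 314 0.016281989333532507
```

Call:
step_arm(
  motion=[
    {"dp":[22,-9,10],"twist":[0,0,0],"hand":0},
    {"dp":[22,-9,45],"twist":[0,0,0],"hand":0},
    {"dp":[22,-9,80],"twist":[0,0,0],"hand":0},
    {"dp":[22,-9,103],"twist":[0,0,0],"hand":0},
    {"dp":[22,-9,112],"twist":[0,0,0],"hand":0},
  ],
)

```text
clock: 17.6
tool_pos: [0.5759, 0.1326, 0.0705]
eef_rot: [-0.026, 1.0, -0.0, -0.001]
contact_force: [0.5, -0.1, -0.3]
opening: 0.502
finger_force: 0.0
```

Call:
step_arm(
  motion=[
    {"dp":[0,0,0],"twist":[0,0,0],"hand":0},
    {"dp":[0,0,0],"twist":[0,0,0],"hand":-0.5},
    {"dp":[0,0,0],"twist":[0,0,0],"hand":-0.8},
    {"dp":[0,0,0],"twist":[0,0,0],"hand":-0.8},
    {"dp":[0,0,0],"twist":[0,0,0],"hand":-0.8},
  ],
  force=40,
)

```text
clock: 18.23
tool_pos: [0.5769, 0.132, 0.0723]
eef_rot: [-0.026, 1.0, -0.0, 0.0]
contact_force: [-1.1, -1.1, 4.4]
opening: 0.156
finger_force: 40.0
```

Call:
step_arm(
  motion=[
    {"dp":[0,0,-8],"twist":[0,0,0],"hand":-0.8},
    {"dp":[0,0,-20],"twist":[0,0,0],"hand":-0.8},
    {"dp":[0,0,-50],"twist":[0,0,0],"hand":-0.8},
    {"dp":[0,0,-90],"twist":[0,0,0],"hand":-0.8},
    {"dp":[0,0,-110],"twist":[0,0,0],"hand":-0.8},
  ],
)

```text
clock: 18.85
tool_pos: [0.5774, 0.133, 0.1845]
eef_rot: [-0.026, 1.0, 0.001, 0.002]
contact_force: [0.0, -0.4, -0.6]
opening: 0.161
finger_force: 40.0
```

```bash
python3 - <<'E'
from h import *
to((.405,.346,.045),2.9)
E
```

```text
dp [161.5 221.6 139.3] twist [0.001 0.003 0.002]
```

Call:
step_arm(
  motion=[
    {"dp":[22,30,0],"twist":[0,0,0],"hand":-0.8},
    {"dp":[54,74,0],"twist":[0,0,0],"hand":-0.8},
    {"dp":[87,119,0],"twist":[0,0,0],"hand":-0.8},
    {"dp":[120,165,0],"twist":[0,0,0],"hand":-0.8},
    {"dp":[150,206,0],"twist":[0,0,0],"hand":-0.8},
  ],
)

```text
clock: 19.48
tool_pos: [0.4145, 0.3323, 0.1826]
eef_rot: [-0.027, 1.0, 0.001, 0.0]
contact_force: [0.1, 0.3, -1.0]
opening: 0.156
finger_force: 40.0
```

Call:
step_arm(
  motion=[
    {"dp":[12,15,0],"twist":[0,0,0],"hand":-0.8},
    {"dp":[12,15,0],"twist":[0,0,0],"hand":-0.8},
    {"dp":[12,15,20],"twist":[0,0,0],"hand":-0.8},
    {"dp":[12,15,60],"twist":[0,0,0],"hand":-0.8},
    {"dp":[12,15,90],"twist":[0,0,0],"hand":-0.8},
  ],
)

```text
clock: 20.1
tool_pos: [0.4048, 0.3428, 0.0909]
eef_rot: [-0.025, 1.0, -0.0, 0.0]
contact_force: [-0.7, 0.7, -1.1]
opening: 0.153
finger_force: 40.0
```

```bash
python3 - <<'E'
from h import *
to((.405,.346,.045),2.9); print(r.get_state()["opening"])
E
```

```text
dp [-0.3  3.2 45.9] twist [-0.001  0.001 -0.001]
0.15305390247639522
```

Call:
step_arm(
  motion=[
    {"dp":[0,2,20],"twist":[0,0,0],"hand":-0.8},
    {"dp":[0,2,35],"twist":[0,0,0],"hand":-0.8},
    {"dp":[0,2,43],"twist":[0,0,0],"hand":-0.8},
    {"dp":[0,2,47],"twist":[0,0,0],"hand":-0.8},
    {"dp":[0,2,48],"twist":[0,0,0],"hand":-0.8},
  ],
)

```text
clock: 20.72
tool_pos: [0.4036, 0.3462, 0.0452]
eef_rot: [-0.026, 1.0, -0.0, 0.001]
contact_force: [-2.3, -2.0, 15.8]
opening: 0.156
finger_force: 40.0
```

Call:
step_arm(
  motion=[
    {"dp":[0,0,0],"twist":[0,0,0],"hand":-0.8},
    {"dp":[0,0,0],"twist":[0,0,0],"hand":-0.3},
    {"dp":[0,0,0],"twist":[0,0,0],"hand":0},
    {"dp":[0,0,-30],"twist":[0,0,0],"hand":0},
    {"dp":[0,0,-80],"twist":[0,0,0],"hand":0},
  ],
)

```text
clock: 21.35
tool_pos: [0.4025, 0.346, 0.1235]
eef_rot: [-0.026, 1.0, -0.001, -0.001]
contact_force: [0.4, 0.6, 0.6]
opening: 0.497
finger_force: 0.0
```

Call:
step_arm(
  motion=[
    {"dp":[-5,-30,-40],"twist":[0,0,0],"hand":0},
    {"dp":[-10,-75,-80],"twist":[0,0,0],"hand":0},
    {"dp":[-20,-130,-120],"twist":[0,0,0],"hand":0},
    {"dp":[-30,-180,-140],"twist":[0,0,0],"hand":0},
    {"dp":[-40,-230,-140],"twist":[0,0,0],"hand":0},
  ],
)

```text
clock: 21.98
tool_pos: [0.4566, 0.1174, 0.2657]
eef_rot: [-0.026, 1.0, 0.001, 0.002]
contact_force: [1.2, 0.5, -0.6]
opening: 0.497
finger_force: 0.0
```

```bash
cat > bars.py <<'E'
from h import *
def find(c="top"):
    s,W=cloud(c); M=R.from_quat(s["orientation"]).as_matrix() if c=="top" else None
    for d in r.search_frame(c,"bar0"):
        p=M@np.array(d["at"])+s["xyz"]; Q=sel(W,p,.03,p[2]+.015,p[2]+.06)
        if len(Q)>10: print("bar",round(d["score"],2),p.round(3),"tab",len(Q),rect(Q),Q[:,2].max())
    return s,W
E
python3 - <<'E'
from bars import *
s,W=find()
Q=sel(W,(.405,.346),.04,.012,.024); print(rect(Q),len(Q),Q[:,2].mean())
Q=sel(W,(.405,.346),.04,.03,.07); print(rect(Q),len(Q),Q[:,2].mean())
cv2.imwrite("pics/t2.png",s["pixels"][140:320,100:520,::-1])
to((.439,-.0025,.2),46.9)
E
```

```text
bar 0.83 [ 0.444 -0.003  0.014] tab 60 (array([438.9,  -2.9]), array([26.2, 12.3]), 46.5) 0.04568899882218003
bar 0.83 [ 0.552 -0.328  0.009] tab 73 (array([ 552.6, -332.2]), array([28. , 12.5]), 58.5) 0.04771667405867963
(array([0., 0.]), array([0., 0.]), 0.0) 0 nan
(array([0., 0.]), array([0., 0.]), 0.0) 0 nan
dp [  22.1 -113.4   64.5] twist [-0.004 -0.001 -0.777]<stdin>:3: RuntimeWarning: Mean of empty slice.
  ret = ret.dtype.type(ret / rcount)
<stdin>:4: RuntimeWarning: Mean of empty slice.
```

View pics/t2.png

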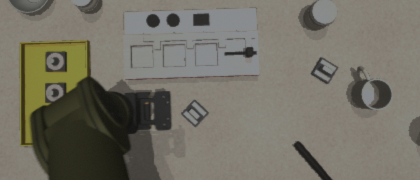

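The crop shows all recesses empty, two rings visible in the tray (third under the arm), and the bars unmoved at crop (194,112) and (324,69).

Call:
step_arm(
  motion=[
    {"dp":[8,-40,20],"twist":[0,0,-0.12],"hand":0},
    {"dp":[22,-80,40],"twist":[0,0,-0.29],"hand":0},
    {"dp":[22,-113,70],"twist":[0,0,-0.46],"hand":0},
    {"dp":[22,-113,100],"twist":[0,0,-0.63],"hand":0},
    {"dp":[22,-113,120],"twist":[0,0,-0.777],"hand":0},
  ],
)

```text
clock: 22.7
tool_pos: [0.4388, 0.005, 0.1425]
eef_rot: [-0.405, 0.914, 0.001, -0.0]
contact_force: [0.7, 0.2, 1.5]
opening: 0.5
finger_force: 0.0
```

Call:
step_arm(
  motion=[
    {"dp":[0,0,0],"twist":[0,0,0],"hand":0},
    {"dp":[0,0,0],"twist":[0,0,0],"hand":0},
  ],
)

```text
clock: 22.95
tool_pos: [0.4394, 0.0055, 0.1442]
eef_rot: [-0.402, 0.916, -0.0, 0.0]
contact_force: [-0.4, 0.5, 0.3]
opening: 0.504
finger_force: 0.0
```

```bash
python3 - <<'E'
from m import *
to((.439,-.0025,.041),46.9); print(r.get_state()["q"].round(2))
Q=sel(W,(.439,-.003),.045,.008,.018); print("plate",rect(Q))
E
```

```text
lock 350 (array([ 590.7, -133.2]), array([22.2, 15.9]), 3.0) [ 0.5888 -0.1327  0.091 ]
bar 3316 (array([438.8,  -2. ]), array([50.3, 50.6]), 47.8)
 tab 586 (array([438.3,  -2.3]), array([28.4, 11.6]), 47.2) [ 0.4379 -0.0027  0.0428]
dp [  6.3  -4.8 103.4] twist [-0.001  0.001  0.009]
[ 0.09  0.69 -0.32  2.21  0.67  0.33  1.59]
plate (array([438.8,  -2. ]), array([50.3, 50.6]), 47.8)
```

Call:
step_arm(
  motion=[
    {"dp":[6,-5,25],"twist":[0,0,0],"hand":0},
    {"dp":[6,-5,60],"twist":[0,0,0],"hand":0},
    {"dp":[6,-5,90],"twist":[0,0,0],"hand":0},
    {"dp":[6,-5,103],"twist":[0,0,0],"hand":0},
    {"dp":[6,-5,103],"twist":[0,0,0],"hand":0},
  ],
)

```text
clock: 23.62
tool_pos: [0.4389, -0.003, 0.0421]
eef_rot: [-0.403, 0.915, -0.001, -0.001]
contact_force: [-0.3, 0.2, 0.7]
opening: 0.498
finger_force: 0.0
```

Call:
step_arm(
  motion=[
    {"dp":[0,0,0],"twist":[0,0,0],"hand":0},
    {"dp":[0,0,0],"twist":[0,0,0],"hand":-0.5},
    {"dp":[0,0,0],"twist":[0,0,0],"hand":-0.9},
    {"dp":[0,0,0],"twist":[0,0,0],"hand":-0.9},
    {"dp":[0,0,0],"twist":[0,0,0],"hand":-0.9},
  ],
  force=40,
)

```text
clock: 24.25
tool_pos: [0.438, -0.0032, 0.0421]
eef_rot: [-0.403, 0.915, -0.0, -0.002]
contact_force: [-0.3, -0.4, 4.6]
opening: 0.132
finger_force: 40.0
```

Call:
step_arm(
  motion=[
    {"dp":[0,0,-8],"twist":[0,0,0],"hand":-0.9},
    {"dp":[0,0,-20],"twist":[0,0,0],"hand":-0.9},
    {"dp":[0,0,-50],"twist":[0,0,0],"hand":-0.9},
    {"dp":[0,0,-90],"twist":[0,0,0],"hand":-0.9},
    {"dp":[0,0,-110],"twist":[0,0,0],"hand":-0.9},
  ],
)

```text
clock: 24.88
tool_pos: [0.4382, -0.0032, 0.1533]
eef_rot: [-0.403, 0.915, 0.0, -0.001]
contact_force: [-0.0, 0.4, -1.7]
opening: 0.129
finger_force: 40.0
```

```bash
python3 - <<'E'
from h import *
to((.5825,.0504,.12),2.9)
E
```

```text
dp [-137.1  -70.2   33. ] twist [ 0.    -0.002  0.778]
```

Call:
step_arm(
  motion=[
    {"dp":[-25,-12,-5],"twist":[0,0,0.15],"hand":-0.9},
    {"dp":[-55,-28,-5],"twist":[0,0,0.32],"hand":-0.9},
    {"dp":[-90,-46,-5],"twist":[0,0,0.48],"hand":-0.9},
    {"dp":[-120,-62,-5],"twist":[0,0,0.64],"hand":-0.9},
    {"dp":[-137,-70,-5],"twist":[0,0,0.778],"hand":-0.9},
  ],
)

```text
clock: 25.5
tool_pos: [0.5835, 0.0514, 0.1559]
eef_rot: [-0.023, 1.0, -0.0, -0.002]
contact_force: [-0.7, -0.2, -2.1]
opening: 0.133
finger_force: 40.0
```

Call:
step_arm(
  motion=[
    {"dp":[0,0,10],"twist":[0,0,0],"hand":-0.9},
    {"dp":[0,0,30],"twist":[0,0,0],"hand":-0.9},
    {"dp":[0,0,38],"twist":[0,0,0],"hand":-0.9},
    {"dp":[0,0,38],"twist":[0,0,0],"hand":-0.9},
  ],
)

```text
clock: 26.0
tool_pos: [0.581, 0.0501, 0.1174]
eef_rot: [-0.026, 1.0, -0.001, -0.003]
contact_force: [0.6, -0.5, -1.1]
opening: 0.133
finger_force: 40.0
```

```bash
cat > fit.py <<'E'
from h import *
s,W=wrist(); st=r.get_state()
p=st["tool_pos"]; z=p[2]-.041+.014
Q=sel(W,p,.045,z-.006,z+.006); print("held plate top",len(Q),rect(Q),Q[:,2].mean().round(4),"tcp",p.round(4))
A=np.c_[Q[:,:2]-p[:2],np.ones(len(Q))]; print("tilt",np.linalg.lstsq(A,Q[:,2],rcond=None)[0].round(3))
E
python3 - <<'E'
from fit import *
cv2.imwrite("pics/w3.png",s["pixels"][:,:,::-1])
to((.5825,.0504,.072),2.9); print(st["opening"])
E
```

```text
held plate top 3223 (array([570. ,  49.9]), array([27.2, 50.2]), 3.4) 0.0889 tcp [0.5817 0.0504 0.1181]
tilt [0.104 0.004 0.091]
dp [-1.   0.  46.1] twist [-0.001 -0.004  0.002]
0.13197044521474935
```

View pics/w3.png

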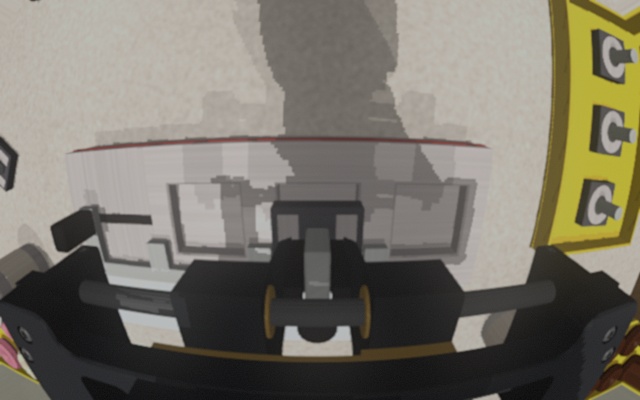

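The three rings are in the tray at (615,55), (610,132) and (600,203). The held bar is at (317,225), over the middle recess. Checking its tilt before inserting.

```bash
python3 - <<'E'
from h import *
s,W=wrist(); p=r.get_state()["tool_pos"]
for x0 in range(-27,0,4):
    m=(W[...,0]-p[0]>x0/1e3)&(W[...,0]-p[0]<(x0+4)/1e3)&(abs(W[...,2]-.09)<.012)
    for a,b in((-.025,-.012),(.012,.025)):
        q=W[m&(W[...,1]-p[1]>a)&(W[...,1]-p[1]<b)]; print(x0,a,len(q),np.percentile(q[:,2],[10,50,90]).round(4) if len(q) else 0)
E
```

```text
-27 -0.025 143 [0.0795 0.0838 0.0883]
-27 0.012 228 [0.0794 0.0874 0.0893]
-23 -0.025 212 [0.0878 0.0889 0.0898]
-23 0.012 169 [0.0882 0.0892 0.0901]
-19 -0.025 176 [0.0888 0.0896 0.0903]
-19 0.012 161 [0.0886 0.0894 0.0903]
-15 -0.025 167 [0.0887 0.0896 0.0904]
-15 0.012 184 [0.0887 0.0894 0.0985]
-11 -0.025 232 [0.0888 0.0898 0.1006]
-11 0.012 180 [0.0886 0.0897 0.0991]
-7 -0.025 82 [0.0885 0.0892 0.0901]
-7 0.012 41 [0.0881 0.0889 0.0898]
-3 -0.025 30 [0.0879 0.089  0.0895]
-3 0.012 12 [0.0881 0.0888 0.0894]
```

Call:
step_arm(
  motion=[
    {"dp":[-1,0,15],"twist":[0,0,0],"hand":-0.9},
    {"dp":[-1,0,25],"twist":[0,0,0],"hand":-0.9},
    {"dp":[-1,0,30],"twist":[0,0,0],"hand":-0.9},
    {"dp":[-1,0,34],"twist":[0,0,0],"hand":-0.9},
    {"dp":[-1,0,37],"twist":[0,0,0],"hand":-0.9},
  ],
)

```text
clock: 26.72
tool_pos: [0.5832, 0.0507, 0.0811]
eef_rot: [-0.026, 1.0, -0.001, -0.002]
contact_force: [-0.2, 0.3, -1.5]
opening: 0.133
finger_force: 40.0
```

Call:
step_arm(
  motion=[
    {"dp":[0,0,2],"twist":[0,0,0],"hand":-0.9},
    {"dp":[0,0,4],"twist":[0,0,0],"hand":-0.9},
    {"dp":[0,0,6],"twist":[0,0,0],"hand":-0.9},
    {"dp":[0,0,8],"twist":[0,0,0],"hand":-0.9},
    {"dp":[0,0,8],"twist":[0,0,0],"hand":-0.9},
  ],
)

```text
clock: 27.35
tool_pos: [0.5832, 0.0507, 0.0732]
eef_rot: [-0.026, 1.0, -0.001, -0.002]
contact_force: [-0.1, -0.1, -0.9]
opening: 0.135
finger_force: 40.0
```

Call:
step_arm(
  motion=[
    {"dp":[0,0,1],"twist":[0,0,0],"hand":-0.9},
    {"dp":[0,0,2],"twist":[0,0,0],"hand":-0.9},
    {"dp":[0,0,3],"twist":[0,0,0],"hand":-0.9},
    {"dp":[0,0,3],"twist":[0,0,0],"hand":-0.9},
  ],
)

```text
clock: 27.85
tool_pos: [0.5832, 0.0506, 0.0731]
eef_rot: [-0.026, 1.0, -0.001, -0.001]
contact_force: [-5.5, -2.1, 23.3]
opening: 0.131
finger_force: 40.0
```

Call:
step_arm(
  motion=[
    {"dp":[0,0,0],"twist":[0,0,0],"hand":-0.5},
    {"dp":[0,0,0],"twist":[0,0,0],"hand":0},
    {"dp":[0,0,0],"twist":[0,0,0],"hand":0},
    {"dp":[0,0,-30],"twist":[0,0,0],"hand":0},
    {"dp":[0,0,-80],"twist":[0,0,0],"hand":0},
  ],
)

```text
clock: 28.48
tool_pos: [0.5821, 0.0505, 0.1494]
eef_rot: [-0.026, 1.0, -0.001, -0.004]
contact_force: [1.9, 0.7, -0.7]
opening: 0.496
finger_force: 0.0
```

Call:
step_arm(
  motion=[
    {"dp":[10,0,-40],"twist":[0,0,0],"hand":0},
    {"dp":[20,-40,-70],"twist":[0,0,0],"hand":0},
    {"dp":[20,-80,-90],"twist":[0,0,0],"hand":0},
    {"dp":[20,-80,-90],"twist":[0,0,0],"hand":0},
  ],
)

```text
clock: 28.98
tool_pos: [0.5686, -0.0346, 0.2414]
eef_rot: [-0.022, 1.0, -0.002, -0.0]
contact_force: [0.5, -0.1, -0.2]
opening: 0.501
finger_force: 0.0
```

```bash
python3 - <<'E'
from bars import *
s,W=wrist(); 
for n,c in (("bed",None),):
    Q=sel(W,(.5825,.0504),.024,.03,.055); print("plate z",np.percentile(Q[:,2],[5,25,50,75,95]).round(4))
    A=np.c_[Q[:,:2]-np.array([.5825,.0504]),np.ones(len(Q))]; print(np.linalg.lstsq(A,Q[:,2],rcond=None)[0].round(3))
    q=W[(abs(W[...,0]-.545)<.008)&(abs(W[...,1]-.05)<.03)]; print("bed z",np.median(q[:,2]))
Q=sel(W,(.5825,.0504),.03,.065,.09); print("tab",rect(Q),Q[:,2].mean())
s,W=find()
to((.5526,-.3322,.041),58.3); print(r.get_state()["q"].round(2))
E
```

```text
plate z [0.0429 0.0439 0.0445 0.0451 0.0474]
[0.042 0.008 0.045]
bed z 0.31770841637858077
tab (array([583.6,  50.6]), array([28.1, 12.9]), 3.2) 0.07293557291213036
bar 0.85 [ 0.551 -0.329  0.012] tab 69 (array([ 552.6, -332.5]), array([28.1, 12.4]), 59.1) 0.04527357093978823
dp [  30. -302.  199.] twist [ 0.002 -0.004 -0.965]
[ 0.28  0.68 -0.53  1.75  0.44  0.84  1.17]
```

Bar A is flush. Bar B is still in place beside the mug; I'll use the half-turned grasp (yaw −121°), since q7 would be near its limit the other way.

Call:
step_arm(
  motion=[
    {"dp":[6,-40,0],"twist":[0,0,0.15],"hand":0},
    {"dp":[12,-90,0],"twist":[0,0,0.32],"hand":0},
    {"dp":[18,-140,0],"twist":[0,0,0.49],"hand":0},
    {"dp":[24,-190,0],"twist":[0,0,0.66],"hand":0},
    {"dp":[30,-240,0],"twist":[0,0,0.83],"hand":0},
  ],
)

```text
clock: 29.75
tool_pos: [0.5505, -0.2706, 0.2399]
eef_rot: [0.38, 0.925, -0.001, -0.002]
contact_force: [0.6, 0.3, 0.5]
opening: 0.501
finger_force: 0.0
```

Call:
step_arm(
  motion=[
    {"dp":[0,0,0],"twist":[0,0,0.17],"hand":0},
    {"dp":[0,0,0],"twist":[0,0,0.34],"hand":0},
    {"dp":[0,0,0],"twist":[0,0,0.51],"hand":0},
    {"dp":[0,0,0],"twist":[0,0,0.68],"hand":0},
    {"dp":[0,0,0],"twist":[0,0,0.85],"hand":0},
  ],
)

```text
clock: 30.38
tool_pos: [0.5507, -0.2689, 0.2397]
eef_rot: [0.728, 0.686, -0.002, -0.002]
contact_force: [-0.7, -0.7, -0.5]
opening: 0.506
finger_force: 0.0
```

```bash
python3 - <<'E'
from bars import *
to((.5526,-.3324,.12),-121.2); print(r.get_state()["q"].round(2))
E
```

```text
dp [-63.3   6.3 119.7] twist [-0.005  0.001  0.485]
[ 0.42  0.7  -0.07  1.63  0.07  0.83  0.26]
```

Call:
step_arm(
  motion=[
    {"dp":[-30,3,0],"twist":[0,0,0.16],"hand":0},
    {"dp":[-63,6,10],"twist":[0,0,0.33],"hand":0},
    {"dp":[-63,6,30],"twist":[0,0,0.485],"hand":0},
    {"dp":[-63,6,60],"twist":[0,0,0.485],"hand":0},
    {"dp":[-63,6,60],"twist":[0,0,0.485],"hand":0},
  ],
)

```text
clock: 31.0
tool_pos: [0.5515, -0.3315, 0.1778]
eef_rot: [0.87, 0.493, -0.003, -0.003]
contact_force: [0.6, -0.5, 0.3]
opening: 0.499
finger_force: 0.0
```

```bash
python3 - <<'E'
from bars import *
s,W=wrist()
Q=sel(W,(.5526,-.3325),.045,.008,.018); print("plate",rect(Q)); Q=sel(W,(.5526,-.3325),.03,.037,.06); print("tab",rect(Q))
to((.5526,-.3324,.041),-121.2); print(r.get_state()["q"].round(2))
Q=sel(W,(.50,-.44),.09,.07,.1); print("mug top",rect(Q))
E
```

```text
plate (array([ 553.1, -332. ]), array([49.6, 50.6]), 59.2)
tab (array([ 553.1, -332. ]), array([28.5, 11.3]), 59.6)
dp [  0.5   0.8 138.6] twist [-0.005  0.002  0.004]
[ 0.44  0.81  0.05  1.58 -0.05  0.76 -0.02]
mug top (array([ 498.3, -439.3]), array([74.6, 81.2]), 73.4)
```

Call:
step_arm(
  motion=[
    {"dp":[0,1,40],"twist":[0,0,0],"hand":0},
    {"dp":[0,1,80],"twist":[0,0,0],"hand":0},
    {"dp":[0,1,115],"twist":[0,0,0],"hand":0},
    {"dp":[0,1,133],"twist":[0,0,0],"hand":0},
    {"dp":[0,1,137],"twist":[0,0,0],"hand":0},
  ],
)

```text
clock: 31.68
tool_pos: [0.5532, -0.335, 0.0438]
eef_rot: [0.871, 0.492, -0.002, -0.0]
contact_force: [0.1, 0.7, -0.3]
opening: 0.503
finger_force: 0.0
```

Call:
step_arm(
  motion=[
    {"dp":[0,0,0],"twist":[0,0,0],"hand":0},
    {"dp":[0,0,0],"twist":[0,0,0],"hand":-0.5},
    {"dp":[0,0,0],"twist":[0,0,0],"hand":-0.9},
    {"dp":[0,0,0],"twist":[0,0,0],"hand":-0.9},
    {"dp":[0,0,0],"twist":[0,0,0],"hand":-0.9},
  ],
  force=40,
)

```text
clock: 32.3
tool_pos: [0.5526, -0.3351, 0.0442]
eef_rot: [0.871, 0.492, -0.002, -0.0]
contact_force: [-1.2, 1.4, 3.9]
opening: 0.135
finger_force: 40.0
```

Call:
step_arm(
  motion=[
    {"dp":[0,0,-8],"twist":[0,0,0],"hand":-0.9},
    {"dp":[0,0,-20],"twist":[0,0,0],"hand":-0.9},
    {"dp":[0,0,-60],"twist":[0,0,0],"hand":-0.9},
    {"dp":[0,0,-110],"twist":[0,0,0],"hand":-0.9},
    {"dp":[0,0,-130],"twist":[0,0,0],"hand":-0.9},
  ],
)

```text
clock: 32.92
tool_pos: [0.5547, -0.3362, 0.1779]
eef_rot: [0.871, 0.492, -0.0, 0.002]
contact_force: [0.1, -1.1, -2.0]
opening: 0.136
finger_force: 40.0
```

```bash
python3 - <<'E'
from h import *
to((.5865,-.0295,.172),-177.1)
E
```

```text
dp [ 279.  -131.2    4.6] twist [0.005 0.001 0.977]
```

Call:
step_arm(
  motion=[
    {"dp":[30,-14,-5],"twist":[0,0,0.15],"hand":-0.9},
    {"dp":[75,-35,-5],"twist":[0,0,0.31],"hand":-0.9},
    {"dp":[125,-59,-5],"twist":[0,0,0.48],"hand":-0.9},
    {"dp":[175,-82,-5],"twist":[0,0,0.65],"hand":-0.9},
    {"dp":[225,-106,-5],"twist":[0,0,0.82],"hand":-0.9},
  ],
)

```text
clock: 33.55
tool_pos: [0.5791, -0.0858, 0.1793]
eef_rot: [0.995, 0.101, -0.001, 0.0]
contact_force: [0.3, -0.5, -1.7]
opening: 0.133
finger_force: 40.0
```

```bash
python3 - <<'E'
from h import *
to((.5865,-.0295,.12),-177.1); print(r.get_state()["opening"])
E
```

```text
dp [ 18.7 -53.7  59.2] twist [0.001 0.002 0.152]
0.13293921636978967
```

Call:
step_arm(
  motion=[
    {"dp":[16,-30,5],"twist":[0,0,0.1],"hand":-0.9},
    {"dp":[16,-54,20],"twist":[0,0,0.152],"hand":-0.9},
    {"dp":[16,-54,45],"twist":[0,0,0.152],"hand":-0.9},
    {"dp":[16,-54,59],"twist":[0,0,0.152],"hand":-0.9},
    {"dp":[16,-54,59],"twist":[0,0,0.152],"hand":-0.9},
  ],
)

```text
clock: 34.17
tool_pos: [0.5825, -0.0321, 0.119]
eef_rot: [1.0, 0.028, -0.002, 0.001]
contact_force: [-0.0, 0.5, -2.8]
opening: 0.128
finger_force: 40.0
```

```bash
python3 - <<'E'
from fit import *
for x0 in range(-31,32,4):
    m=(W[...,0]-p[0]>x0/1e3)&(W[...,0]-p[0]<(x0+4)/1e3)&(abs(W[...,2]-z)<.01)&(abs(W[...,1]-p[1])<.024)&(abs(W[...,1]-p[1])>.012)
    q=W[m]
    if len(q)>10: print(x0,len(q),np.percentile(q[:,2],[10,50,90]).round(4))
cv2.imwrite("pics/w4.png",s["pixels"][:,:,::-1]); to((.5836,-.0295,.072),-177.1)
E
```

```text
held plate top 3327 (array([595.5, -30.9]), array([30.5, 50. ]), 3.0) 0.0887 tcp [ 0.5831 -0.0323  0.1197]
tilt [-0.079 -0.006  0.09 ]
1 52 [0.0873 0.088  0.0886]
5 236 [0.0876 0.0884 0.0962]
9 397 [0.0876 0.0887 0.1015]
13 295 [0.0874 0.0883 0.0892]
17 304 [0.0875 0.0883 0.0891]
21 318 [0.0872 0.0881 0.089 ]
25 258 [0.0841 0.087  0.0883]
dp [ 0.8 -2.9 47.7] twist [0.001 0.003 0.005]
```

View pics/w4.png

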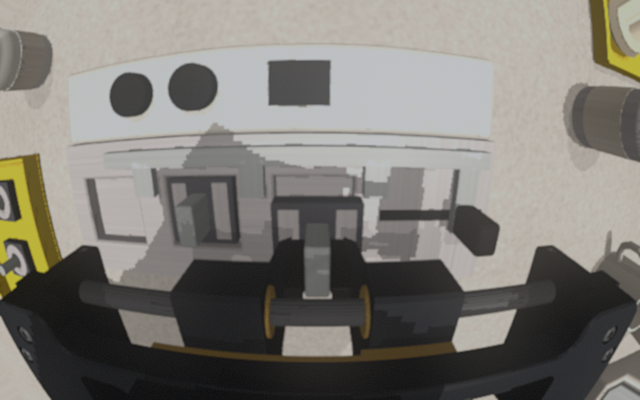

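The held bar at (317,225) is level over the −y recess; bar A sits in the middle recess at (203,210). A small shift, then insert.

Call:
step_arm(
  motion=[
    {"dp":[1,-2,15],"twist":[0,0,0],"hand":-0.9},
    {"dp":[1,-2,22],"twist":[0,0,0],"hand":-0.9},
    {"dp":[1,-2,27],"twist":[0,0,0],"hand":-0.9},
    {"dp":[1,-2,31],"twist":[0,0,0],"hand":-0.9},
    {"dp":[1,-2,34],"twist":[0,0,0],"hand":-0.9},
  ],
)

```text
clock: 34.85
tool_pos: [0.5838, -0.0297, 0.0852]
eef_rot: [1.0, 0.028, -0.002, 0.001]
contact_force: [1.3, -0.0, -2.5]
opening: 0.137
finger_force: 40.0
```

Call:
step_arm(
  motion=[
    {"dp":[0,0,3],"twist":[0,0,0],"hand":-0.9},
    {"dp":[0,0,6],"twist":[0,0,0],"hand":-0.9},
    {"dp":[0,0,8],"twist":[0,0,0],"hand":-0.9},
    {"dp":[0,0,8],"twist":[0,0,0],"hand":-0.9},
  ],
)

```text
clock: 35.35
tool_pos: [0.5836, -0.0297, 0.0772]
eef_rot: [1.0, 0.028, -0.002, 0.001]
contact_force: [-1.1, 0.5, -2.0]
opening: 0.134
finger_force: 40.0
```

Call:
step_arm(
  motion=[
    {"dp":[0,0,1],"twist":[0,0,0],"hand":-0.9},
    {"dp":[0,0,2],"twist":[0,0,0],"hand":-0.9},
    {"dp":[0,0,4],"twist":[0,0,0],"hand":-0.9},
    {"dp":[0,0,5],"twist":[0,0,0],"hand":-0.9},
  ],
)

```text
clock: 35.85
tool_pos: [0.5838, -0.0298, 0.075]
eef_rot: [1.0, 0.028, -0.001, 0.0]
contact_force: [-6.7, 2.2, 27.5]
opening: 0.133
finger_force: 40.0
```

Call:
step_arm(
  motion=[
    {"dp":[0,0,0],"twist":[0,0,0],"hand":-0.5},
    {"dp":[0,0,-2],"twist":[0,0,0],"hand":0},
    {"dp":[0,0,-2],"twist":[0,0,0],"hand":0},
    {"dp":[0,0,-30],"twist":[0,0,0],"hand":0},
    {"dp":[0,0,-80],"twist":[0,0,0],"hand":0},
  ],
)

```text
clock: 36.48
tool_pos: [0.5827, -0.0293, 0.1515]
eef_rot: [1.0, 0.028, -0.004, 0.0]
contact_force: [1.1, 0.7, 0.3]
opening: 0.5
finger_force: 0.0
```

Call:
step_arm(
  motion=[
    {"dp":[-10,30,-40],"twist":[0,0,0],"hand":0},
    {"dp":[-10,60,-70],"twist":[0,0,0],"hand":0},
    {"dp":[-10,60,-80],"twist":[0,0,0],"hand":0},
    {"dp":[-10,60,-80],"twist":[0,0,0],"hand":0},
  ],
)

```text
clock: 36.98
tool_pos: [0.5777, -0.0886, 0.2323]
eef_rot: [1.0, 0.029, -0.002, -0.0]
contact_force: [-0.0, 0.9, -0.5]
opening: 0.5
finger_force: 0.0
```

```bash
python3 - <<'E'
from h import *
s,W=wrist(); cv2.imwrite("pics/w5.png",s["pixels"][:,:,::-1])
for c in ((.5825,.0504),(.5865,-.0295)):
    Q=sel(W,c,.024,.03,.055); print("plate z",np.percentile(Q[:,2],[5,25,50,75,95]).round(4))
    Q=sel(W,c,.03,.065,.09); print("tab",rect(Q),Q[:,2].mean())
Q=sel(W,(.59,-.134),.04,.087,.12); print("lock",len(Q),rect(Q))
to((.5913,-.1345,.084),-177.1)
E
```

```text
plate z [0.0433 0.044  0.0445 0.0452 0.0508]
tab (array([584.6,  50.4]), array([28.3, 12.6]), 0.3) 0.0728399973346528
plate z [0.0432 0.044  0.0445 0.0451 0.048 ]
tab (array([586.5, -29.3]), array([28.5, 12. ]), 3.3) 0.07326742716467348
lock 423 (array([ 592.5, -133.9]), array([22. , 16.4]), 2.6)
dp [ 12.   47.4 147.3] twist [-0.001  0.005  0.008]
```

View pics/w5.png

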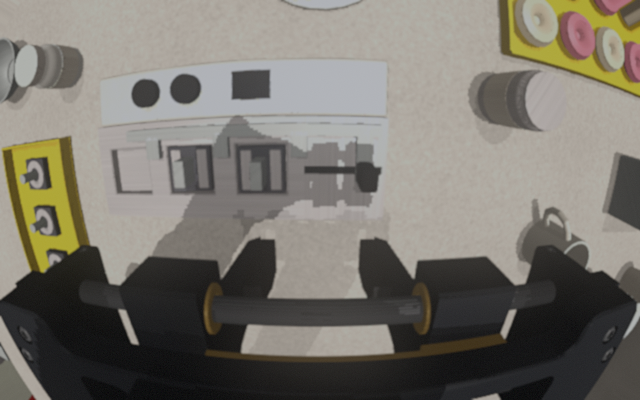

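Both bars are flush in recesses (191,168) and (262,166); the slide grip is at (368,175). Now grip the slide and push it home.

Call:
step_arm(
  motion=[
    {"dp":[6,24,20],"twist":[0,0,0],"hand":0},
    {"dp":[12,46,60],"twist":[0,0,0],"hand":0},
    {"dp":[12,46,100],"twist":[0,0,0],"hand":0},
    {"dp":[12,46,135],"twist":[0,0,0],"hand":0},
    {"dp":[12,46,147],"twist":[0,0,0],"hand":0},
  ],
)

```text
clock: 37.65
tool_pos: [0.5897, -0.1331, 0.082]
eef_rot: [1.0, 0.029, -0.005, -0.001]
contact_force: [0.1, -0.5, 0.4]
opening: 0.499
finger_force: 0.0
```

Call:
step_arm(
  motion=[
    {"dp":[0,0,0],"twist":[0,0,0],"hand":0},
    {"dp":[0,0,0],"twist":[0,0,0],"hand":-0.5},
    {"dp":[0,0,0],"twist":[0,0,0],"hand":-0.8},
    {"dp":[0,0,0],"twist":[0,0,0],"hand":-0.8},
    {"dp":[0,0,0],"twist":[0,0,0],"hand":-0.8},
  ],
  force=20,
)

```text
clock: 38.28
tool_pos: [0.5922, -0.1345, 0.0864]
eef_rot: [1.0, 0.028, -0.001, 0.0]
contact_force: [-0.3, 2.6, 6.0]
opening: 0.181
finger_force: 20.0
```

Call:
step_arm(
  motion=[
    {"dp":[0,-10,0],"twist":[0,0,0],"hand":-0.8},
    {"dp":[0,-20,0],"twist":[0,0,0],"hand":-0.8},
    {"dp":[0,-30,0],"twist":[0,0,0],"hand":-0.8},
    {"dp":[0,-37,0],"twist":[0,0,0],"hand":-0.8},
    {"dp":[0,-41,0],"twist":[0,0,0],"hand":-0.8},
  ],
)

```text
clock: 38.9
tool_pos: [0.5903, -0.0951, 0.0863]
eef_rot: [1.0, 0.028, -0.0, 0.002]
contact_force: [0.8, -3.4, 6.1]
opening: 0.178
finger_force: 20.0
```

Call:
step_arm(
  motion=[
    {"dp":[0,-1,0],"twist":[0,0,0],"hand":-0.8},
    {"dp":[0,-3,0],"twist":[0,0,0],"hand":-0.8},
    {"dp":[0,-3,0],"twist":[0,0,0],"hand":-0.8},
  ],
)

```text
clock: 39.28
tool_pos: [0.5902, -0.0944, 0.0863]
eef_rot: [1.0, 0.027, 0.0, 0.003]
contact_force: [1.6, -5.6, 4.1]
opening: 0.179
finger_force: 20.1
```

Call:
step_arm(
  motion=[
    {"dp":[0,-2,0],"twist":[0,0,0],"hand":-0.8},
    {"dp":[0,-4,0],"twist":[0,0,0],"hand":-0.8},
    {"dp":[0,-5,0],"twist":[0,0,0],"hand":-0.8},
    {"dp":[0,-5,0],"twist":[0,0,0],"hand":-0.8},
  ],
)

```text
clock: 39.78
tool_pos: [0.5902, -0.0943, 0.0863]
eef_rot: [1.0, 0.026, 0.001, 0.007]
contact_force: [2.0, -14.5, 1.1]
opening: 0.18
finger_force: 20.1
```

Call:
step_arm(
  motion=[
    {"dp":[0,3,0],"twist":[0,0,0],"hand":-0.5},
    {"dp":[0,5,0],"twist":[0,0,0],"hand":0},
    {"dp":[0,5,0],"twist":[0,0,0],"hand":0},
    {"dp":[0,5,-40],"twist":[0,0,0],"hand":0},
    {"dp":[0,5,-90],"twist":[0,0,0],"hand":0},
  ],
)

```text
clock: 40.4
tool_pos: [0.5884, -0.0898, 0.1752]
eef_rot: [1.0, 0.029, -0.003, -0.0]
contact_force: [1.2, 0.1, 0.2]
opening: 0.502
finger_force: 0.0
```

Call:
step_arm(
  motion=[
    {"dp":[-40,0,-30],"twist":[0,0,0],"hand":0},
    {"dp":[-80,0,-60],"twist":[0,0,0],"hand":0},
    {"dp":[-110,0,-80],"twist":[0,0,0],"hand":0},
    {"dp":[-110,0,-80],"twist":[0,0,0],"hand":0},
  ],
)

```text
clock: 40.9
tool_pos: [0.4784, -0.0969, 0.257]
eef_rot: [1.0, 0.028, -0.001, 0.0]
contact_force: [0.3, -0.5, -0.2]
opening: 0.497
finger_force: 0.0
```

```bash
python3 - <<'E'
from h import *
s,W=wrist(); cv2.imwrite("pics/w6.png",s["pixels"][:,:,::-1])
Q=sel(W,(.59,-.096),.04,.087,.12); print("lock",len(Q),rect(Q))
s,W=cloud("top"); cv2.imwrite("pics/t6.png",s["pixels"][:,:,::-1])
for c in ((.405,.346),(.485,.35),(.565,.354)):
    Q=sel(W,c,.04,.012,.024); print("ring",rect(Q),np.percentile(Q[:,2],[5,50,95]).round(4)); Q=sel(W,c,.04,.035,.07); print(rect(Q))
for c in ((.5825,.0504),(.5865,-.0295)):
    Q=sel(W,c,.024,.03,.055)
    if len(Q): print("bar z",np.percentile(Q[:,2],[5,50,95]).round(4))
E
```

```text
lock 378 (array([589.7, -93.9]), array([21.1, 14.7]), 3.2)
ring (array([405.8, 344.7]), array([50. , 51.2]), 1.8) [0.013  0.0161 0.02  ]
(array([405.8, 345.7]), array([14.4, 13.5]), 37.1)
ring (array([485. , 350.8]), array([47.9, 50.3]), 0.9) [0.0134 0.0161 0.0199]
(array([485.3, 350.5]), array([13.2, 13.8]), 45.9)
ring (array([563.5, 353. ]), array([48.6, 51. ]), 0.8) [0.0129 0.0161 0.0198]
(array([564.1, 352.8]), array([13.6, 13.1]), 28.2)
bar z [0.0405 0.0439 0.0523]
bar z [0.04   0.0438 0.0513]
```

View pics/w6.png

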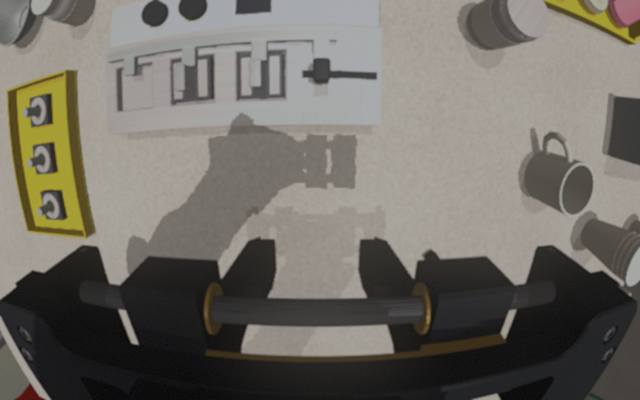

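View pics/t6.png

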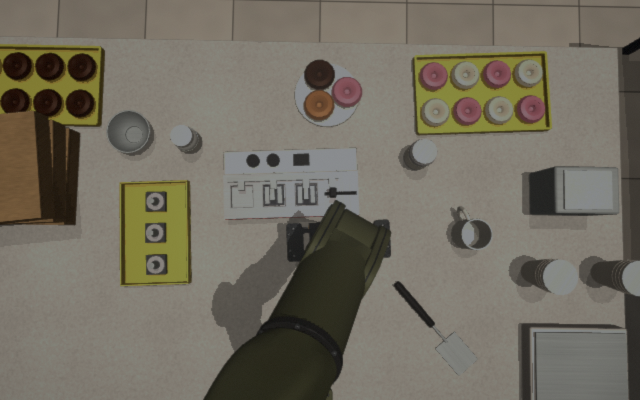

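The rings lie flat at (156,201), (155,233) and (157,265) in the tray. The bars are seated at (273,195) and (306,193) with the teeth over their edges, and the slide is home. No third bar is visible, and the mug, can and jar haven't moved.

```bash
python3 -c "
from plant import r
print(r.finish_job())"
```

```text
the job is handed in; nothing more can be done
None
```

The press is changed over and the job is handed in: all three rings lie flat in the yellow tray, both bars found on the counter are flush in recesses, and the slide is home at its locked stop, with nothing else moved; the hand-in returned no verdict.

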